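# Find the right clamp head with a feeler blade

## Task

Of the four clamp heads on the stand only one grips correctly; the others are too slack or too tight, and only feel can tell them apart. Take the feeler blade by its orange grip out of the white foam, slide it gently into the slots (never force it where it binds, and never let it go on down to the bottom), and leave it standing, released, in the head that grips it with a light drag, pushed in to where the yellow begins. Leave the other parts on the table alone.

Things in the scene. Friction and masses are not known exactly. Their poses are not given: they have to be found in the camera images.
- blade: the feeler blade, 100 mm tall, about 90 g, standing upright in the white foam. Origin at the centre of its bottom end; z up, x through its thickness, y along its width. z 0 to 60 mm is the leaf, z 60 to 100 mm the orange grip, 14 mm thick (x), 30 mm wide (y): take it across the 14 mm, from above
- leaf: the leaf of the blade (same origin and axes): steel, 5 mm thick (x), 24 mm wide (y), 60 mm long, its lowest 2 mm stepped in to 3 by 22 mm; the lower 30 mm bare, the upper 30 mm yellow. The jaws' squeeze and rub on it add up to about twice the push; more than 45 N in all (some 20 N of push) counts as forcing
- tip (a point): centre of the leaf's bottom end (the origin of the blade)
- grip (a point): centre of the orange grip, 82 mm above the tip
- rest: white foam block, fixed, 100 (x) by 120 (y) by 55 mm high, origin at the centre of its underside. The blade stands in a slot 9 (x) by 28 mm (y), 50 mm deep, centred at y = +20 mm; four small steel pins stand 16 mm high along y = -48 mm
- stand: fixed lavender plate 110 (x) by 270 (y) by 15 mm, origin at the centre of its underside, with four steel clamp heads in a row at y = +90, +30, -30, -90 mm, each 60 (x) by 44 mm (y), tops 65 mm above the table, each with a slot open upward, 50 mm deep, 28 mm long (y). They look alike but their springs differ: in mixed order one slack, one correct, two too tight
- slot1 (a point): centre of the mouth of the first (stand y +90 mm) slot, level with the head's top; x across the slot (leaf thickness), y along it, z up. In each slot two dark sprung jaws lean in from +x and -x, faces 9 mm apart 3 mm down, sloping to 1 mm apart at 23 mm depth, upright to 35 mm. The leaf starts to spread them at about 15 mm tip depth and has spread each by 2 mm at 25 mm
- slot2 (a point): centre of the mouth of the second (stand y +30 mm) slot, level with the head's top; x across the slot (leaf thickness), y along it, z up. Feel: in the slack head the push stays under 1.5 N and the blade falls through if let go; in the correct one it rises to about 5 to 11 N by 25 mm depth, then a drag of some 5 to 9 N stays and holds the blade
- slot3 (a point): centre of the mouth of the third (stand y -30 mm) slot, level with the head's top; x across the slot (leaf thickness), y along it, z up. Feel: in the too tight head the push climbs by 2 to 4 N per mm from about 16 mm depth and passes 13 N before 25 mm depth, far short of the yellow
- slot4 (a point): centre of the mouth of the last (stand y -90 mm) slot, level with the head's top; x across the slot (leaf thickness), y along it, z up. The four slots are alike
- bellows1: bystander: ribbed steel bellows, 36 mm across, about 80 mm tall, standing; origin under its centre
- bellows2: bystander: a second such bellows
- stem: bystander: steel valve stem, foot 40 mm across, 90 mm tall, standing; origin under its centre
- flange: bystander: dark flat steel ring, 100 mm across, 8 mm thick, lying; origin under its centre
- collar: bystander: steel collar, 40 mm across, 25 mm tall; origin under its centre
- driver: bystander: red-handled screwdriver lying at the right side of the table
Mind the look-alikes: they are no part of the job. Leave any blue look-alike of the blade alone.

How it is judged (in metres and radians):
On the way, in this order (a step that is already met when the one before it is completed fails the run):
1. the blade is drawn up clear of the foam rest (height (world z) of tip above 0.06 m), for 0.1 s.
2. the leaf is slid into one of the slots, at least 20 mm deep (((z of tip in the frame of slot1 below -0.02 m and horizontal distance between tip and slot1 below 0.008 m) or (z of tip in the frame of slot2 below -0.02 m and horizontal distance between tip and slot2 below 0.008 m) or (z of tip in the frame of slot3 below -0.02 m and horizontal distance between tip and slot3 below 0.008 m) or (z of tip in the frame of slot4 below -0.02 m and horizontal distance between tip and slot4 below 0.008 m))), for 0.1 s.
At the end, for the whole second after the job is handed in: The blade stands released and still, upright within 7 degrees, held by a head with its tip 26 to 36 mm below the head's top (yellow begins at 30 mm), tip within 8 mm of the slot's centre sideways. The slack head cannot hold it there, and the tight ones cannot be entered so deep without forcing (((z of tip in the frame of slot1 between -0.036 and -0.026 m and horizontal distance between tip and slot1 below 0.008 m) or (z of tip in the frame of slot2 between -0.036 and -0.026 m and horizontal distance between tip and slot2 below 0.008 m) or (z of tip in the frame of slot3 between -0.036 and -0.026 m and horizontal distance between tip and slot3 below 0.008 m) or (z of tip in the frame of slot4 between -0.036 and -0.026 m and horizontal distance between tip and slot4 below 0.008 m)) and angle between blade's own z axis and vertical below 0.12 rad and linear speed of blade below 0.01 m/s); the robot touches nothing.
It fails at once if the leaf is forced in a head: the contact forces on it add up to more than 45 N (contact force between leaf and anything else above 45 N and (horizontal distance between tip and slot1 below 0.03 m or horizontal distance between tip and slot2 below 0.03 m or horizontal distance between tip and slot3 below 0.03 m or horizontal distance between tip and slot4 below 0.03 m)).
It fails at once if the blade goes on down to the bottom of a slot (tip more than 42 mm deep) ((z of tip in the frame of slot1 below -0.042 m and horizontal distance between tip and slot1 below 0.01 m) or (z of tip in the frame of slot2 below -0.042 m and horizontal distance between tip and slot2 below 0.01 m) or (z of tip in the frame of slot3 below -0.042 m and horizontal distance between tip and slot3 below 0.01 m) or (z of tip in the frame of slot4 below -0.042 m and horizontal distance between tip and slot4 below 0.01 m)).
It fails at once if another part on the table is moved by more than 15 mm (distance of any of bellows1, bellows2, stem, flange, collar, driver from where it was at the start of the episode above 0.015 m).
It also fails if it takes over 69 s, if anything falls off the work surface, if the arm or the gripper's body presses on something with over 40 N, if the wrist force passes 120 N, or if a joint passes its speed limit or range.

## Robot

A 6-joint arm with a two-finger parallel gripper is mounted at the origin on the work surface. World frame = base frame: x ahead of the robot, y to its left, z up, the work surface at z = 0. Lengths are in mm, angles in rad, forces in N, time in s.
With the tool pointing down it reaches from about 350 to 975 mm from the base axis. Payload 7.1 kg.
Tool frame: the origin (TCP) lies between the finger pads; the fingertips stand 19 mm ahead of it and the grasp point (between the pads) is the TCP (ctrl.tcp_to_tips is the distance from the TCP to the fingertips, in mm); z points along the fingers, y is the line along which they close (so a half turn about z gives the same grasp; the last joint's range is limited). The gripper opens to 88 mm and grips with 3 to 60 N. Pads are 20 mm wide; open, the fingers measure 115 mm over their backs; the gripper's body (75 mm by 178 mm) begins 61 mm behind the grasp point.
Start: joints at [1.242, 0.423, 1.63, -0, 1.089, -0.019], TCP at [190.511, 595.24, 241.675] pointing down, gripper open.
Joint ranges: [-3, 3], [-0.9, 2.11], [0.09, 2.58], [-1.31, 4.45], [0.11, 2.69], [-2.54, 2.54]. Speed limits (rad/s): [2.39, 2.39, 3.01, 3.14, 3.14, 3.14].

## Interface

Orientations are given as a rotation vector (axis times angle).
In Python, from workcell import status, optics, ctrl gives the robot as it stands. The module is installed in compiled form; this text tells all that it offers.
- The arm moves only by the shell command python3 -m inch 'ROWS'. ROWS is JSON, a list that holds one entry, the list of rows, each a list of 7 numbers: the shift along the tool's x, y, z in mm, then the turn, a rotation vector about the tool's x, y, z in rad, then the opening in per cent of the stroke, from 0 (shut) to 100 (fully open). A call has 1 to 20 rows; each row is the pose to reach, as a shift and turn from the pose commanded when the call began, along the tool's axes at that moment; what a row does not reach only later rows make up. A row lasts 1/10 s, in which the tool goes at most 50 mm and 8.59 degrees, less where a joint would pass 70% of its speed; a pose out of reach is approached as far as the arm can. A call with a gripper value outside its range is refused whole. The fingers move at their own pace and stop on an object; the grip force is fixed at half the most. Time passes only in rows, so rows that repeat a pose let the fingers close. It gives the time, the measured TCP pose, the force, the opening and the grip force at its end, in the units of the state.
- status.get_obs(): the state, without advancing time (a new reading comes with each control period).
- optics.get_image(name): name is "side" or "top" or "wrist"; returns a dict with "frame" (384x512x3 uint8, red, green, blue), "fx", "fy", "cx", "cy" (pixels), "rvec" (rotation vector, rad) and "tvec" (3), from world to camera coordinates, as OpenCV has them; the wrist camera has in their place "hand_eye" (4x4, takes a point from camera to tool coordinates, whose origin is the TCP and whose axes are the flange's). Camera axes: x right, y down, z forward; pixel columns grow to the right and rows downward; lengths in mm; the calibration is good to about 2 mm. A picture is of the moment at which its call begins: read the wrist's pose just before it. There is no depth.
- ctrl.close_job(): hands the job in; it is judged then, once.
The state is a dict: "t": time; "qpos": joint angles; "qvel": joint speeds; "joint_torque": joint torques, N m; "ee_pos": TCP position; "orientation": TCP orientation; "ft_force": force on the tool from outside, world axes, zero at the start; "moment": the same for the moment, N m; "width": finger opening in mm; "grasp_force": force on a finger pad.
Only numpy, scipy, OpenCV 4.12 (cv2) and the standard library are available. Lean on these libraries where they do the work, as an engineer would, in place of code of your own. Each camera call takes 0.05 s, during which the arm holds its last target. There are 200 camera calls.

## Working session

There is one attempt and no reset: what is moved stays moved. The work goes in short steps, Python scripts to look and compute and a shell command to move; the robot and the scene stay as the last step left them, time stands still between calls to the robot, and variables do not carry over. Pictures are saved under pics/ and viewed, at most 10 in all, crops included, and the job is handed in when it is done.

```bash
mkdir -p pics
cat > h.py <<'E'
import numpy as np, cv2
from workcell import status, optics, ctrl
from scipy.spatial.transform import Rotation as R
def snap(name,fn):
    o=status.get_obs(); d=optics.get_image(name); d['obs']=o
    np.save('pics/'+fn+'.npy',d,allow_pickle=True)
    cv2.imwrite('pics/'+fn+'.png',d['frame'][...,::-1]); return d
def load(fn): return np.load('pics/'+fn+'.npy',allow_pickle=True).item()
def ray(d,u,v):
    c=np.array([(u-d['cx'])/d['fx'],(v-d['cy'])/d['fy'],1.])
    if 'hand_eye' in d:
        H=np.array(d['hand_eye']); Rw=R.from_rotvec(d['obs']['orientation']).as_matrix()
        return Rw@H[:3,3]+d['obs']['ee_pos'], Rw@H[:3,:3]@c
    M=R.from_rotvec(np.ravel(d['rvec'])).as_matrix(); return -M.T@np.ravel(d['tvec']), M.T@c
def atz(d,u,v,z):
    p,r=ray(d,u,v); return p+r*(z-p[2])/r[2]
E
python3 - <<'E'
from h import *
a=snap('top','top0');b=snap('side','side0')
for d in(a,b): print(ray(d,256,192),d['fx'])
cv2.imwrite('pics/top0b.png',cv2.resize(a['frame'][...,::-1],(800,600),interpolation=2))
cv2.imwrite('pics/side0b.png',cv2.resize(b['frame'][...,::-1],(800,600),interpolation=2))
print(status.get_obs())
E
```

```text
(array([ 481.2881797 ,  -83.39867453, 1132.08474049]), array([ 0.07538304,  0.01400792, -0.99724125])) 373.32319723426224
(array([ 243.51843579, -613.09106781,  742.51190146]), array([ 0.37034243,  0.58823468, -0.71902675])) 421.36062161100057
{'t': 0.1, 'qpos': array([ 1.24197651e+00,  4.23786807e-01,  1.63059332e+00,  9.56168750e-06,
        1.08859744e+00, -1.89731671e-02]), 'qvel': array([-6.18361801e-05, -6.39582906e-04, -1.01198258e-03, -3.50630937e-04,
       -1.59971749e-04,  7.20571223e-04]), 'joint_torque': array([-7.42397278e-04, -5.45613885e+01, -2.74325806e+01,  6.44512614e-02,
        1.88557827e-02, -5.80627147e-05]), 'ee_pos': array([190.37600967, 594.80726575, 240.9733909 ]), 'orientation': array([-4.84729904e-01, -3.10372016e+00,  2.14013496e-03]), 'ft_force': array([-0.03917784, -0.2390664 ,  0.02686194]), 'moment': array([-0.03969485, -0.02163527, -0.02281824]), 'grasp_force': 0.0, 'width': 87.9392487040998}
```

View pics/top0b.png

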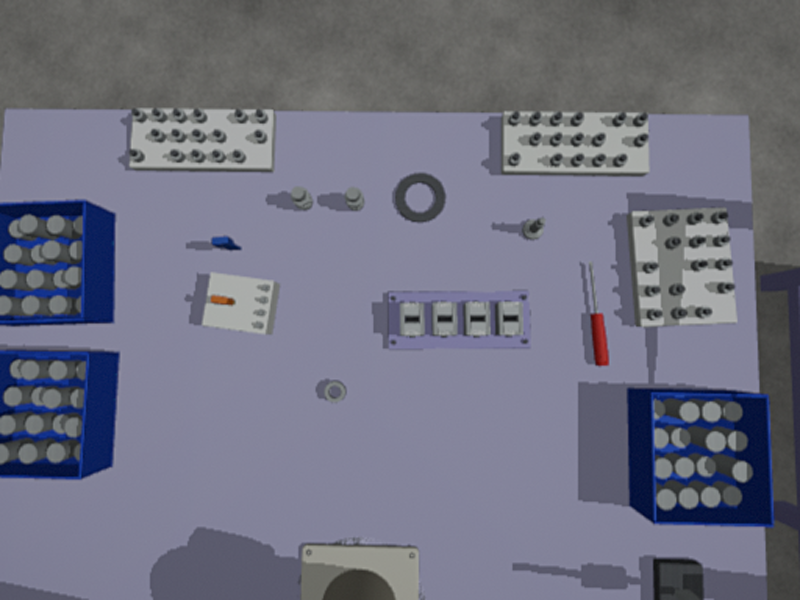

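View pics/side0b.png

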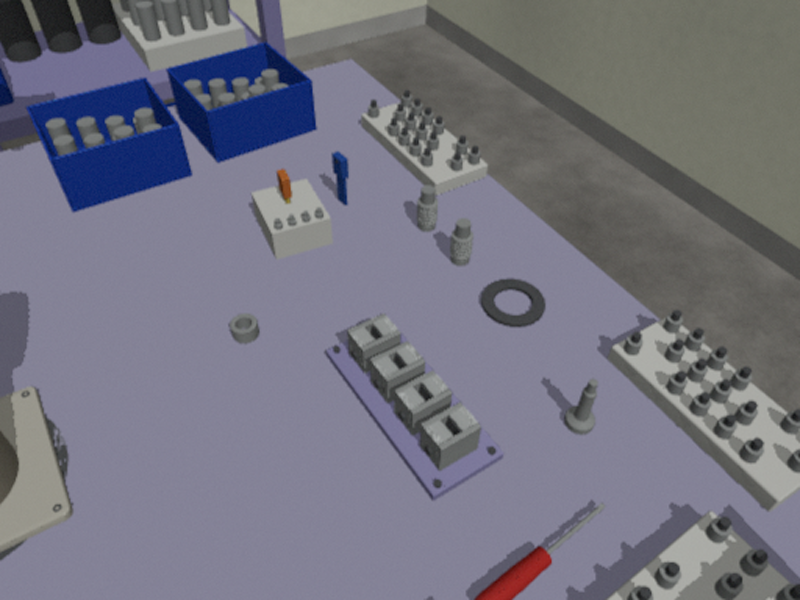

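The top view shows the orange grip in the white foam at about (222,300) of the 800-px picture. The blue look-alike is at (225,242) and is to be left alone. The stand's slots are at (412,319), (444,319), (477,318) and (509,318). I'll check both in close crops.

Run:
```python
from h import *
a=load('top0');f=a['frame'][...,::-1]
c1=cv2.resize(f[168:218,120:184],(400,312),interpolation=2)   # x6.25
c2=cv2.resize(f[178:228,244:344],(800,400),interpolation=2)   # x8
o=np.zeros((600,800,3),np.uint8);o[:]=60
o[:200,:400]=0
b=load('side0')['frame'][...,::-1]
c1=cv2.resize(f[170:218,124:180],(350,300)[:2] and (233,200),interpolation=2)
c3=cv2.resize(b[100:165,155:230],(231,200),interpolation=2)
o[:200,:233]=c1;o[:200,300:531]=c3;o[200:600]=c2
cv2.imwrite('pics/c1.png',o)
# rough numbers
for u,v,z in[(222,300,97),(236,302,60),(412,319,65),(444,319,65),(477,318,65),(509,318,65),(225,242,97)]: print(u,v,atz(a,u*.64,v*.64,z).round(1))
```

```text
222 300 [554.2 250.   97. ]
236 302 [553.6 235.7  60. ]
412 319 [527.5 -91.   65. ]
444 319 [ 528.5 -149.3   65. ]
477 318 [ 531.4 -209.4   65. ]
509 318 [ 532.4 -267.5   65. ]
225 242 [659.4 249.4  97. ]
```

View pics/c1.png

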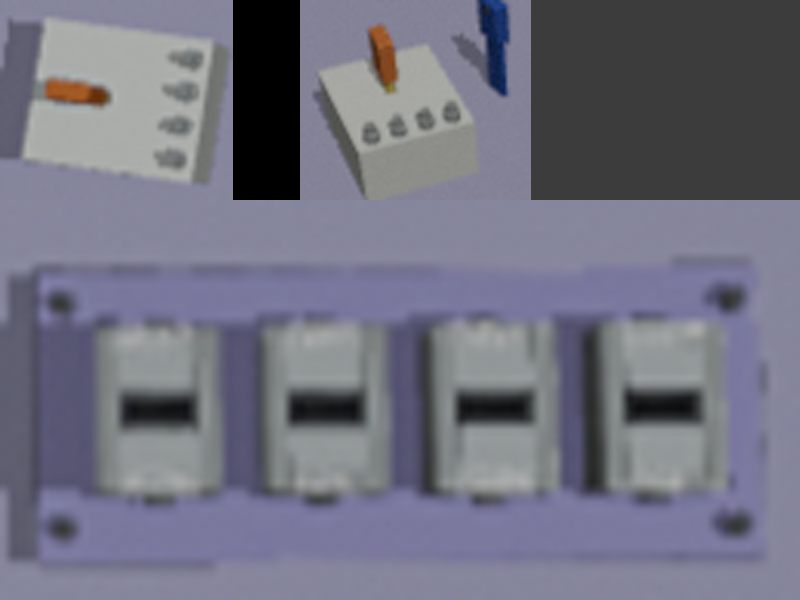

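Run:
```python
from h import *
a=load('top0')
s=56/233.
P=np.array([atz(a,124+x*s,170+y*s,55)[:2] for x,y in[(44,18),(215,40),(195,183),(25,157)]]);print(P.round(1))
yd=(P[0]-P[1]+P[3]-P[2]);yd/=np.linalg.norm(yd);c=P.mean(0)
print('foam c',c,'sizes',np.linalg.norm(P[0]-P[1]),np.linalg.norm(P[1]-P[2]),'y axis ang',np.degrees(np.arctan2(yd[1],yd[0])),'blade',c+20*yd)
print('grip top',[atz(a,124+x*s,170+y*s,100).round(1) for x,y in[(48,90),(75,92)]])
S=np.array([atz(a,244+x/8,178+y/8,65) for x,y in[(159,210),(327,208),(495,207),(663,205)]]);print(S.round(1))
d=S[0]-S[3];print(np.degrees(np.arctan2(d[1],d[0])),np.linalg.norm(d))
o=status.get_obs();print(R.from_rotvec(o['orientation']).as_matrix().round(3)); w=snap('wrist','w0');print(w['hand_eye'])
```

```text
[[608.7 288.1]
 [595.  166.6]
 [494.9 176.8]
 [510.8 296.8]]
foam c [552.34492393 232.05958702] sizes 122.23663812546688 100.6805989329002 y axis ang 83.01220234869268 blade [554.77808306 251.91102869]
grip top [array([554.7, 267.5, 100. ]), array([553.7, 249.2, 100. ])]
[[ 527.2  -91.5   65. ]
 [ 529.  -151.4   65. ]
 [ 530.4 -211.1   65. ]
 [ 532.1 -270.7   65. ]]
91.56349103252813 179.22178946522874
[[-0.952  0.305 -0.   ]
 [ 0.305  0.952 -0.001]
 [ 0.    -0.001 -1.   ]]
[[-7.19446301e-05 -9.69034326e-01 -2.46926042e-01  6.75711138e+01]
 [ 9.99999077e-01 -4.04718887e-04  1.29691436e-03  3.76421111e-01]
 [-1.35669017e-03 -2.46925721e-01  9.69033461e-01 -1.42904389e+02]
 [ 0.00000000e+00  0.00000000e+00  0.00000000e+00  1.00000000e+00]]
```

```bash
python3 -m inch '[[[-452,-216,40,0,0,1.383,50],[-452,-216,40,0,0,1.383,50],[-452,-216,40,0,0,1.383,50],[-452,-216,40,0,0,1.383,50],[-452,-216,40,0,0,1.383,50],[-452,-216,40,0,0,1.383,50],[-452,-216,40,0,0,1.383,50],[-452,-216,40,0,0,1.383,50],[-452,-216,40,0,0,1.383,50],[-452,-216,40,0,0,1.383,50],[-452,-216,40,0,0,1.383,50],[-452,-216,40,0,0,1.383,50],[-452,-216,40,0,0,1.383,50],[-452,-216,40,0,0,1.383,50],[-452,-216,40,0,0,1.383,50],[-452,-216,40,0,0,1.383,50],[-452,-216,40,0,0,1.383,50]]]'
python3 - <<'E'
from h import *
w=snap('wrist','w1');f=w['frame'][...,::-1]
cv2.imwrite('pics/w1b.png',cv2.resize(f,(800,600),interpolation=2))
print(w['obs']['ee_pos'],w['obs']['qpos'].round(2),R.from_rotvec(w['obs']['orientation']).as_matrix().round(3))
E
```

```text
t: 1.85
ee_pos: [554.8, 252.3, 201.8]
orientation: [2.352, 2.083, 0.0]
ft_force: [-0.3, 0.3, 0.7]
width: 43.9
grasp_force: 0.0
[554.80282555 252.32186072 201.82973064] [0.41 0.45 1.7  0.   1.   0.53] [[ 0.121  0.993  0.   ]
 [ 0.993 -0.121  0.   ]
 [ 0.     0.    -1.   ]]
```

View pics/w1b.png

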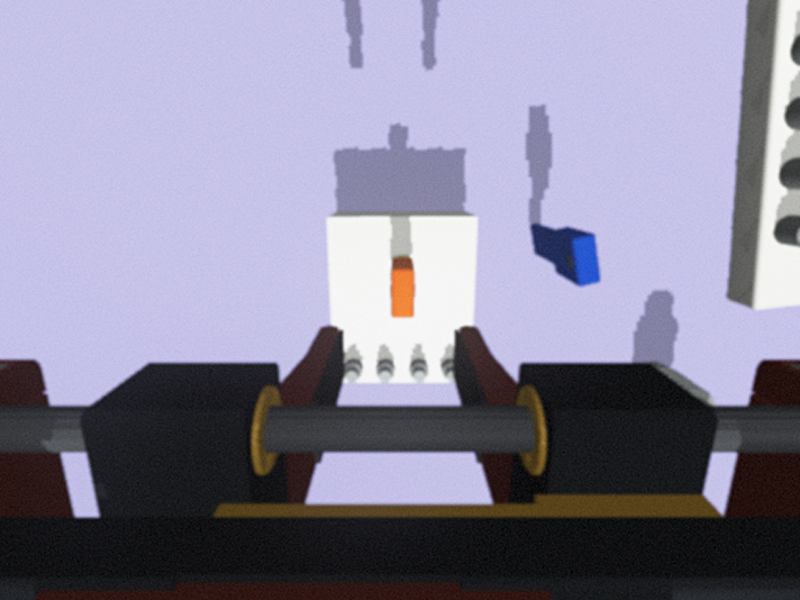

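Run:
```python
from h import *
w=load('w1')
for u,v in[(391,268),(413,268),(391,317),(413.5,317),(402.3,292.5)]: print(atz(w,u*.64,v*.64,105).round(1))
```

```text
[552.8 272.1 105. ]
[565.1 270.6 105. ]
[549.1 243.2 105. ]
[562.2 241.6 105. ]
[557.4 257.1 105. ]
```

```bash
python3 -m inch '[[[5,2,40,0,0,0,50],[5,2,80,0,0,0,50],[5,2,100,0,0,0,50],[5,2,114,0,0,0,50],[5,2,114,0,0,0,50],[5,2,114,0,0,0,50],[5,2,114,0,0,0,0],[5,2,114,0,0,0,0],[5,2,114,0,0,0,0],[5,2,114,0,0,0,0],[5,2,114,0,0,0,0],[5,2,114,0,0,0,0],[5,2,114,0,0,0,0]]]'
```

```text
t: 3.2
ee_pos: [558.0, 256.5, 88.2]
orientation: [2.353, 2.082, 0.001]
ft_force: [-0.5, -0.7, 5.7]
width: 13.9
grasp_force: 30.0
```

```bash
python3 -m inch '[[[0,0,-5,0,0,0,0],[0,0,-15,0,0,0,0],[0,0,-30,0,0,0,0],[0,0,-50,0,0,0,0],[0,0,-75,0,0,0,0],[0,0,-95,0,0,0,0],[0,0,-105,0,0,0,0],[0,0,-110,0,0,0,0],[0,0,-110,0,0,0,0],[0,0,-110,0,0,0,0],[0,0,-110,0,0,0,0],[0,0,-110,0,0,0,0]]]'
python3 - <<'E'
from h import *
o=status.get_obs();print(o['ee_pos'],o['ft_force'],o['orientation'])
a=snap('top','top1');b=snap('side','side1')
o2=np.hstack([cv2.resize(a['frame'][150:230,110:210,::-1],(400,320),interpolation=2),cv2.resize(b['frame'][40:140,130:230,::-1],(400,400),interpolation=2)[:320]])
cv2.imwrite('pics/l1.png',o2)
E
```

```text
t: 4.4
ee_pos: [557.3, 256.2, 196.8]
orientation: [-2.352, -2.081, 0.002]
ft_force: [-0.7, -0.1, -1.2]
width: 14.3
grasp_force: 30.0
[557.33180869 256.24859464 196.75415575] [-0.68512627 -0.10708017 -1.22387306] [-2.35242298 -2.08149209  0.00236475]
```

View pics/l1.png

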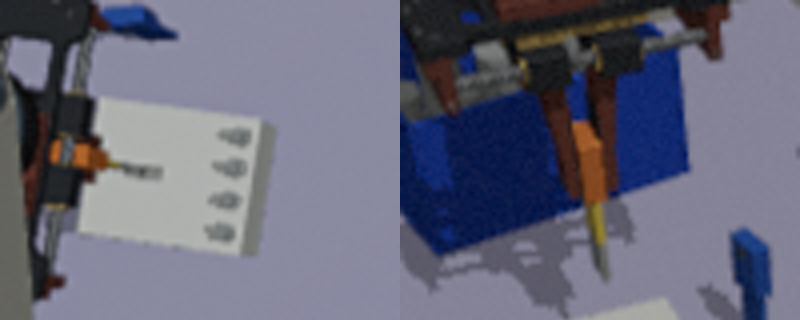

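```bash
python3 -m inch '[[[-10,0,0,0,0,-0.02,0],[-35,1,0,0,0,-0.04,0],[-70,2,0,0,0,-0.06,0],[-110,4,0,0,0,-0.08,0],[-150,5,0,0,0,-0.1,0],[-190,6,0,0,0,-0.12,0],[-230,8,0,0,0,-0.14,0],[-270,9,0,0,0,-0.148,0],[-305,10,0,0,0,-0.148,0],[-330,11,0,0,0,-0.148,0],[-343,12,0,0,0,-0.148,0],[-349,12,5,0,0,-0.148,0],[-349,12,15,0,0,-0.148,0],[-349,12,24,0,0,-0.148,0],[-349,12,28,0,0,-0.148,0],[-349,12,28,0,0,-0.148,0],[-349,12,28,0,0,-0.148,0],[-349,12,28,0,0,-0.148,0]]]'
python3 - <<'E'
from h import *
o=status.get_obs();print(o['ee_pos'],o['ft_force'],R.from_rotvec(o['orientation']).as_matrix().round(3))
a=snap('top','top2');b=snap('side','side2')
p=o['ee_pos']; 
def proj(d,X):
    M=R.from_rotvec(np.ravel(d['rvec'])).as_matrix();c=M@X+np.ravel(d['tvec']);return d['fx']*c[0]/c[2]+d['cx'],d['fy']*c[1]/c[2]+d['cy']
O=[]
for d in(a,b):
    u,v=proj(d,np.array([p[0],p[1],p[2]-83]));x0,y0=int(u)-32,int(v)-36;print(u,v,'crop',x0,y0)
    O.append(cv2.resize(d['frame'][y0:y0+60,x0:x0+64,::-1],(640//16*10,600//16*10),interpolation=2))
print(O[0].shape); cv2.imwrite('pics/l2.png',np.hstack(O))
E
```

```text
t: 6.3
ee_pos: [527.4, -91.2, 169.9]
orientation: [2.192, 2.25, 0.0]
ft_force: [-0.5, -0.0, -0.6]
width: 13.6
grasp_force: 30.0
[527.44889374 -91.15346169 169.90243693] [-0.45011589 -0.03180746 -0.62607461] [[-0.027  1.     0.   ]
 [ 1.     0.027 -0.   ]
 [-0.     0.    -1.   ]]
263.8128519047551 203.83891175908667 crop 231 167
237.76250267136362 205.73640859082906 crop 205 169
(370, 400, 3)
```

View pics/l2.png

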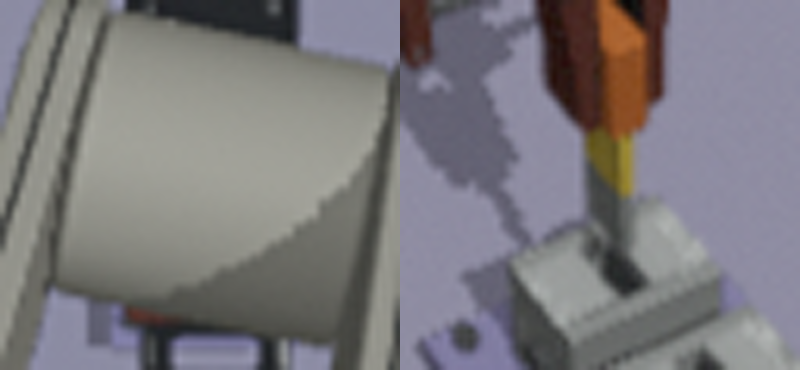

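The side view shows the blade hanging upright over head 1, its tip at about (239,207) of the full picture. The top camera is blocked by the arm. Next is a wrist look plus a side crop of head 1 from before the move.

Run:
```python
from h import *
w=snap('wrist','w2');f=w['frame'][...,::-1]
b=load('side0')['frame'][...,::-1]
c1=cv2.resize(f[150:250,206:306],(500,500),interpolation=2)
c2=cv2.resize(b[195:233,218:263-15],(300,380),interpolation=2)
o=np.zeros((500,800,3),np.uint8);o[:,:500]=c1;o[:380,500:]=c2
cv2.imwrite('pics/w2c.png',o)
```

```text
(no output)
```

View pics/w2c.png

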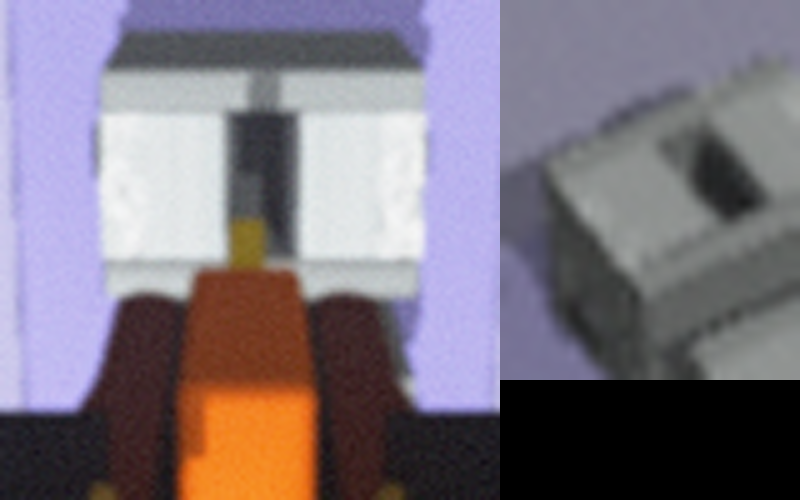

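Run:
```python
from h import *
w=load('w2');s=load('side0');s2=load('side2')
g=lambda x,y:(206+x/5,150+y/5)
q=lambda x,y:(218+x/10,195+y/10)
for n,x,y,z in[('slotTL',228,112,65),('slotTR',298,112,65),('slotBR',298,258,65),('slotBL',228,258,65),('headL',100,112,65),('headR',424,112,65),('headTL y',100,70,55),('tip',248,175,87),('tipL',234,176,87),('tipR',262,176,87)]: print(n,atz(w,*g(x,y),z).round(1))
print('TCP',w['obs']['ee_pos'])
# side: slot mouth corners in side0
for x,y in[(165,140),(210,128),(268,195),(225,215)]: print('side slot',atz(s,*q(x,y),65).round(1))
for z in(84,86,88): print('side tip',z,atz(s2,205+212/6.25,169+240/6.25,z).round(1))
```

```text
slotTL [523.9 -74.5  65. ]
slotTR [536.7 -74.2  65. ]
slotBR [ 537.7 -102.2   65. ]
slotBL [ 524.5 -102.5   65. ]
headL [500.4 -75.1  65. ]
headR [559.8 -73.6  65. ]
headTL y [499.4 -69.1  55. ]
tip [527.6 -80.8  87. ]
tipL [525.3 -81.   87. ]
tipR [530.  -80.9  87. ]
TCP [527.45344633 -91.32537543 170.02794425]
side slot [526.2 -78.3  65. ]
side slot [536.2 -80.3  65. ]
side slot [ 537.2 -103.2   65. ]
side slot [ 526.6 -103.4   65. ]
side tip 84 [528.4 -94.2  84. ]
side tip 86 [527.6 -95.8  86. ]
side tip 88 [526.7 -97.3  88. ]
```

```bash
python3 -m inch '[[[3.3,3.2,0,0,0,0,0],[3.3,3.2,6,0,0,0,0],[3.3,3.2,12,0,0,0,0],[3.3,3.2,16,0,0,0,0],[3.3,3.2,16,0,0,0,0],[3.3,3.2,16,0,0,0,0]]]'
python3 - <<'E'
from h import *
w=snap('wrist','w3');b=snap('side','side3')
f=w['frame'][...,::-1]
c1=cv2.resize(f[160:230,216:296],(457,400),interpolation=2)
c2=cv2.resize(b['frame'][195:235,218:252,::-1],(340,400),interpolation=2)
cv2.imwrite('pics/w3c.png',np.hstack([c1,c2]))
print(status.get_obs()['ee_pos'],status.get_obs()['ft_force'])
E
```

```text
t: 7.05
ee_pos: [530.1, -88.1, 153.4]
orientation: [-2.192, -2.25, 0.001]
ft_force: [0.4, 0.0, -1.7]
width: 13.8
grasp_force: 30.0
[530.40428378 -88.10560898 153.76287826] [-0.61027083  1.13850187 -0.3675929 ]
```

View pics/w3c.png

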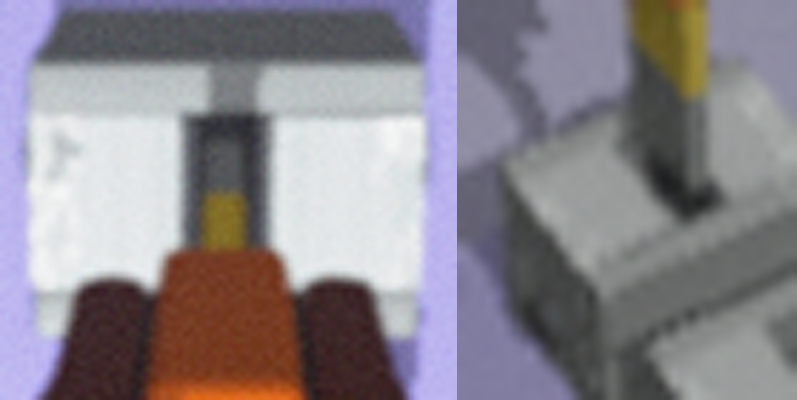

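The wrist view shows the leaf within the slot mouth (leaf centre 224, slot centre 228 in the crop) and clear at the ends. I'll lower it with the force checked.

```bash
python3 -m inch '[[[0,0.6,3,0,0,0,0],[0,0.6,6,0,0,0,0],[0,0.6,8,0,0,0,0],[0,0.6,9,0,0,0,0],[0,0.6,9,0,0,0,0],[0,0.6,9,0,0,0,0]]]'
python3 -c "
from h import *
o=status.get_obs();print(o['ft_force'],o['moment'],o['ee_pos'])"
```

```text
t: 7.75
ee_pos: [530.9, -88.0, 144.7]
orientation: [2.192, 2.25, -0.0]
ft_force: [0.1, 0.1, -1.2]
width: 14.0
grasp_force: 30.0
[ 0.09532861  0.08068192 -1.183856  ] [-0.083628    0.04488478  0.04039222] [530.91707083 -88.03637866 144.68100485]
```

```bash
python3 -m inch '[[[0,0,2,0,0,0,0],[0,0,4,0,0,0,0],[0,0,6,0,0,0,0],[0,0,6,0,0,0,0],[0,0,6,0,0,0,0]]]'
python3 -m inch '[[[0,0,2,0,0,0,0],[0,0,4,0,0,0,0],[0,0,4,0,0,0,0],[0,0,4,0,0,0,0]]]'
```

```text
t: 8.25
ee_pos: [530.8, -88.0, 138.5]
orientation: [-2.192, -2.25, 0.0]
ft_force: [0.5, 0.1, -2.0]
width: 13.9
grasp_force: 30.0
t: 8.65
ee_pos: [530.8, -88.0, 134.6]
orientation: [-2.192, -2.25, 0.0]
ft_force: [-0.6, 1.3, -1.3]
width: 13.6
grasp_force: 30.0
```

```bash
python3 -m inch '[[[0,0,1,0,0,0,0],[0,0,2,0,0,0,0],[0,0,2,0,0,0,0],[0,0,2,0,0,0,0]]]'
python3 -m inch '[[[0,0,1,0,0,0,0],[0,0,2,0,0,0,0],[0,0,2,0,0,0,0],[0,0,2,0,0,0,0]]]'
```

```text
t: 9.05
ee_pos: [530.7, -88.0, 132.6]
orientation: [-2.192, -2.25, 0.0]
ft_force: [-1.1, -0.2, -0.1]
width: 13.8
grasp_force: 30.0
t: 9.45
ee_pos: [530.7, -88.0, 130.6]
orientation: [-2.192, -2.25, 0.0]
ft_force: [-0.9, -0.0, 0.1]
width: 13.4
grasp_force: 30.0
```

```bash
python3 -m inch '[[[0,0,0.5,0,0,0,0],[0,0,1,0,0,0,0],[0,0,1,0,0,0,0],[0,0,1,0,0,0,0]]]'
python3 -c "
from h import *
o=status.get_obs();print(o['ft_force'],o['moment'],o['ee_pos'])"
```

```text
t: 9.85
ee_pos: [530.8, -88.0, 129.7]
orientation: [-2.192, -2.25, 0.0]
ft_force: [-2.3, -0.1, 2.1]
width: 13.8
grasp_force: 30.0
[-2.28509618 -0.11828457  2.08236137] [-0.07974591  0.63876586 -0.02785498] [530.82079006 -88.01848838 129.7070334 ]
```

```bash
python3 -m inch '[[[0,-0.6,0.5,0,0,0,0],[0,-0.6,1,0,0,0,0],[0,-0.6,1,0,0,0,0],[0,-0.6,1,0,0,0,0]]]'
python3 -m inch '[[[0,0,0.5,0,0,0,0],[0,0,1,0,0,0,0],[0,0,1,0,0,0,0],[0,0,1,0,0,0,0]]]'
```

```text
t: 10.25
ee_pos: [530.6, -88.1, 128.8]
orientation: [2.192, 2.25, 0.001]
ft_force: [-1.5, -0.3, 3.6]
width: 13.7
grasp_force: 30.0
t: 10.65
ee_pos: [530.5, -88.1, 127.8]
orientation: [2.192, 2.25, 0.0]
ft_force: [-1.3, -0.6, 4.2]
width: 14.2
grasp_force: 30.0
```

```bash
python3 -m inch '[[[0,0,0.5,0,0,0,0],[0,0,1,0,0,0,0],[0,0,1,0,0,0,0],[0,0,1,0,0,0,0]]]'
python3 -m inch '[[[0,0,0.5,0,0,0,0],[0,0,1,0,0,0,0],[0,0,1,0,0,0,0],[0,0,1,0,0,0,0]]]'
```

```text
t: 11.05
ee_pos: [530.5, -88.1, 126.8]
orientation: [2.192, 2.25, 0.001]
ft_force: [-0.9, 0.6, 5.6]
width: 14.0
grasp_force: 30.0
t: 11.45
ee_pos: [530.6, -88.1, 125.9]
orientation: [2.192, 2.25, 0.001]
ft_force: [-0.7, -0.3, 6.0]
width: 14.0
grasp_force: 30.0
```

```bash
python3 -m inch '[[[0,0,0.5,0,0,0,0],[0,0,1,0,0,0,0],[0,0,1,0,0,0,0],[0,0,1,0,0,0,0]]]'
```

```text
t: 11.85
ee_pos: [530.6, -88.1, 125.0]
orientation: [2.192, 2.25, 0.001]
ft_force: [-1.8, -0.1, 7.6]
width: 13.8
grasp_force: 30.0
```

```bash
python3 -m inch '[[[0,0,0.5,0,0,0,0],[0,0,1,0,0,0,0],[0,0,1,0,0,0,0],[0,0,1,0,0,0,0]]]'
python3 -m inch '[[[0,0,0.5,0,0,0,0],[0,0,1,0,0,0,0],[0,0,1,0,0,0,0],[0,0,1,0,0,0,0]]]'
```

```text
t: 12.25
ee_pos: [530.6, -88.1, 124.2]
orientation: [2.192, 2.25, 0.001]
ft_force: [-0.6, -0.4, 7.7]
width: 13.7
grasp_force: 30.0
t: 12.65
ee_pos: [530.7, -88.1, 123.3]
orientation: [2.192, 2.25, 0.001]
ft_force: [-0.9, 0.3, 9.1]
width: 13.8
grasp_force: 30.0
```

```bash
python3 -m inch '[[[0,0,0.5,0,0,0,0],[0,0,1,0,0,0,0],[0,0,1,0,0,0,0],[0,0,1,0,0,0,0]]]'
```

```text
t: 13.05
ee_pos: [530.6, -88.1, 122.1]
orientation: [2.192, 2.25, 0.001]
ft_force: [-1.7, -0.1, 8.2]
width: 13.9
grasp_force: 30.0
```

Push peaked at about 10 N near 25 mm and is levelling off, so this looks like the correct head. Continuing to the yellow.

```bash
python3 -m inch '[[[0,0,0.7,0,0,0,0],[0,0,1.4,0,0,0,0],[0,0,2,0,0,0,0],[0,0,2,0,0,0,0]]]'
python3 -m inch '[[[0,0,0.7,0,0,0,0],[0,0,1.4,0,0,0,0],[0,0,2,0,0,0,0],[0,0,2,0,0,0,0],[0,0,2,0,0,0,0]]]'
python3 - <<'E'
from h import *
w=snap('wrist','w4');b=snap('side','side4')
f=w['frame'][...,::-1]
c1=cv2.resize(f[160:230,216:296],(457,400),interpolation=2)
c2=cv2.resize(b['frame'][190:230,218:252,::-1],(340,400),interpolation=2)
cv2.imwrite('pics/w4c.png',np.hstack([c1,c2]))
E
```

```text
t: 13.45
ee_pos: [530.6, -88.1, 120.0]
orientation: [2.192, 2.25, 0.001]
ft_force: [-1.5, -0.1, 6.2]
width: 13.6
grasp_force: 30.0
t: 13.95
ee_pos: [530.6, -88.1, 118.0]
orientation: [2.192, 2.25, 0.001]
ft_force: [-2.0, 0.2, 6.2]
width: 13.9
grasp_force: 30.0
```

View pics/w4c.png

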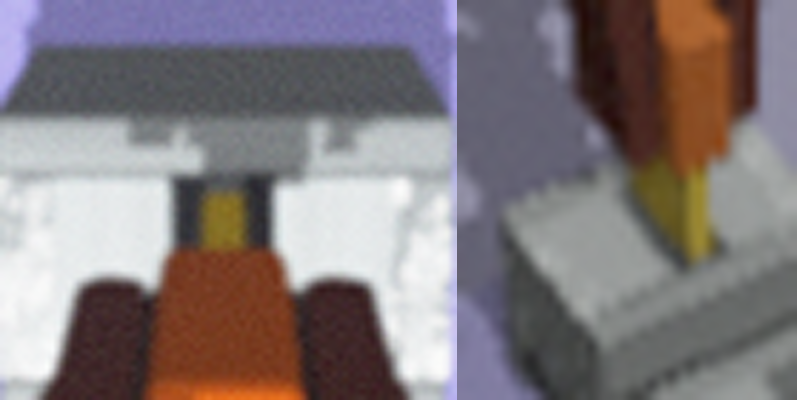

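Drag is steady at about 7.5 N. The pictures show the yellow reaching the mouth (side crop (700,265)), so depth is about 30 mm. Releasing.

```bash
python3 -m inch '[[[0,0,0,0,0,0,50],[0,0,0,0,0,0,50],[0,0,0,0,0,0,50],[0,0,0,0,0,0,50],[0,0,-10,0,0,0,50],[0,0,-30,0,0,0,50],[0,0,-60,0,0,0,50],[0,0,-90,0,0,0,50],[0,0,-110,0,0,0,50],[0,0,-110,0,0,0,50],[0,0,-110,0,0,0,50],[0,0,-110,0,0,0,50]]]'
python3 - <<'E'
from h import *
w=snap('wrist','w5');b=snap('side','side5')
c1=cv2.resize(w['frame'][120:220,206:306,::-1],(400,400),interpolation=2)
c2=cv2.resize(b['frame'][180:230,212:262,::-1],(400,400),interpolation=2)
cv2.imwrite('pics/w5c.png',np.hstack([c1,c2]))
E
```

```text
t: 15.25
ee_pos: [529.5, -87.9, 226.7]
orientation: [-2.191, -2.249, 0.002]
ft_force: [0.1, -0.5, -0.3]
width: 44.0
grasp_force: 0.0
```

View pics/w5c.png

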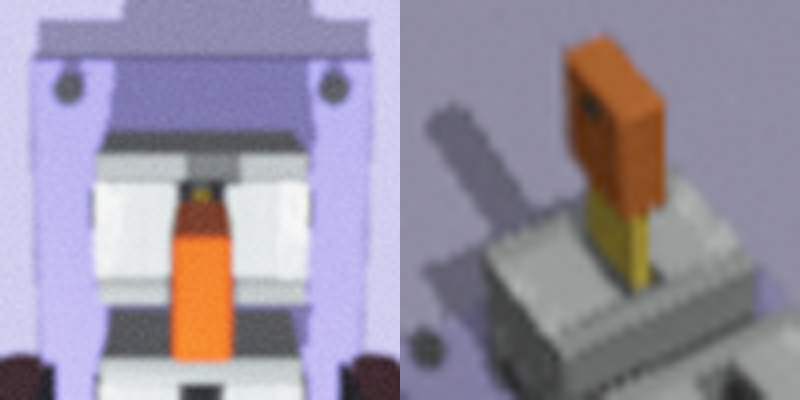

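Run:
```python
from h import *
b=load('side5')
for z in(129,132,135,138): print(z,atz(b,212+214/8,180+73/8,z).round(1))
```

```text
129 [533.7 -86.1 129. ]
132 [532.3 -88.7 132. ]
135 [530.8 -91.3 135. ]
138 [529.4 -93.9 138. ]
```

Using the slot position from the same camera, (531.5, -91.3), the grip's top comes out at about 135 mm. That puts the tip about 30 mm deep, so I'll hand in.

```bash
python3 -c "
from workcell import ctrl
print(ctrl.close_job())"
```

```text
the job is handed in; nothing more can be done
None
```

The blade stands released and upright in the first head (slot1), about 30 mm deep at the start of the yellow, held by a steady drag of about 7.5 N; push peaked at about 10 N, the other three heads were not tried, and the job is handed in with no verdict returned.

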